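# Load the tube rotator's spring clips in size order

### The job

Finish loading the tube rotator: take the three capped tubes out of the green cradle and press each one down into the spring clips of its own size until it clicks fully home, so that the rails carry large (blue cap), medium (red) and small (yellow) in order from the bearing post towards the drive unit. Each tube lies across both rails, held by both its clips, with its cap on the robot's side like the white-capped tube already loaded. Leave that tube, the marker pen in the cradle and the glassware where they are.

Things in the scene. Friction and masses are not known exactly. Their poses are not given: they have to be found in the camera images.
- tube_large_center (a point): the large capped sample tube lying level: off-white plastic, diameter 30 mm, 118 mm long, ribbed blue screw cap (diameter 35, length 22 mm) at its -x end, about 60 g. This point is on its axis, at the middle of its 80 mm straight part; x runs from cap to foot, z up. Grip it here, across the tube.
- tube_medium_center (a point): the medium capped sample tube lying level: off-white plastic, diameter 23 mm, 109.5 mm long, ribbed red screw cap (diameter 28, length 18 mm) at its -x end, about 40 g. This point is on its axis, at the middle of its 80 mm straight part; x runs from cap to foot, z up. Grip it here, across the tube.
- tube_small_center (a point): the small capped sample tube lying level: off-white plastic, diameter 16 mm, 103 mm long, ribbed yellow screw cap (diameter 20, length 15 mm) at its -x end, about 25 g. This point is on its axis, at the middle of its 80 mm straight part; x runs from cap to foot, z up. Grip it here, across the tube.
- tube_large_cap (a point): the middle of the large tube's blue cap, on the axis, 51 mm from the tube's centre point towards -x
- tube_medium_cap (a point): the middle of the medium tube's red cap, on the axis, 49 mm from the tube's centre point towards -x
- tube_small_cap (a point): the middle of the small tube's yellow cap, on the axis, 47.5 mm from the tube's centre point towards -x
- tube_large: the same large tube; its origin lies 21.2 mm under its axis
- tube_medium: the same medium tube; its origin lies 16.3 mm under its axis
- tube_small: the same small tube; its origin lies 11.3 mm under its axis
- clip_large (a point): clip place for the large tube, 30 mm wide: a pair of steel spring clips, one on each rail. This point is where the tube's centre lies once clicked home (105 mm above the bench); x is the tube's direction, cap towards -x (robot's side), y runs along the rails. Pushed straight down, the tube meets the jaws 22 mm above this point, takes about 8 N to pass and snaps down the last few mm.
- clip_medium (a point): clip place for the medium tube, 23 mm wide: a pair of steel spring clips, one on each rail. This point is where the tube's centre lies once clicked home (101.5 mm above the bench); x is the tube's direction, cap towards -x (robot's side), y runs along the rails. Pushed straight down, the tube meets the jaws 18 mm above this point, takes about 8 N to pass and snaps down the last few mm.
- clip_small (a point): clip place for the small tube, 16 mm wide: a pair of steel spring clips, one on each rail. This point is where the tube's centre lies once clicked home (98 mm above the bench); x is the tube's direction, cap towards -x (robot's side), y runs along the rails. Pushed straight down, the tube meets the jaws 13 mm above this point, takes about 8 N to pass and snaps down the last few mm.
- clip_loaded (a point): the fourth and smallest clip place, at the drive unit's end of the rails, already taken by the white-capped tube
- tube_loaded_center (a point): the thin tube (13 mm in diameter, white cap, 100 mm long) that is already clipped in; this point is its centre; it must stay there
- rotator: tube rotator fixed to the bench: white foot plate 170 x 512 mm, drive unit (150 x 125, 147 mm high) at its -y end, bearing post 110 mm high at y = 184 mm, and between them two level aluminium rails along y, locked for loading. Origin: on the bench under the middle of the rails. Clip places at y = 105 (large), 35 (medium), -35 (small), -105 mm (taken)
- carrier (a point): middle of the rotator's carrier, at rail height (83 mm). The two rails run along y at x = -27 and 27 mm; each clip is 9 mm wide along x, with two sprung jaws (at the tube's +y and -y sides) flared at the top, up to 126 mm above the bench. Between the rails 44 mm are open down to the foot plate (12 mm high): a gripper holding a tube by its middle goes down between the clips
- cradle: green tube cradle fixed to the bench: foot plate 98 x 300 x 4 mm, two V-notched walls along y (43 mm high, 50 mm between their inner faces). Notches at y = 105, 35, -35, -105 mm hold the three tubes and the marker lying along x, in any order. Origin: on the bench at its middle. Tube axes lie 49 (large), 44 (medium), 39 mm (small) above the bench
- marker_center (a point): black marker pen, diameter 15 mm, 115 mm long, lying in one notch of the cradle; a bystander; this point is its centre
- flask: empty glass flask standing on the bench (82 mm wide, 136 mm high); a bystander
- beaker: empty glass beaker standing on the bench (72 mm wide, 98 mm high); a bystander
- reagent: amber glass bottle with a blue cap standing on the bench (72 mm wide, 150 mm high); a bystander
Things that resemble listed ones, but are neither listed nor needed, are in the scene too. Leave any brown look-alike of the tube_large alone. Leave any purple look-alike of the tube_small alone.

How it is judged:
By the outcome, as a careful person would: the job done as asked, in the order asked, and still so for the second after the job is handed in, with the robot touching nothing.
It also fails if it takes over 72 s, if anything falls off the work surface, if the arm or the gripper's body presses on something with over 40 N, if the wrist force passes 120 N, or if a joint passes its speed limit or range.

### The arm

A 6-joint arm with a two-finger parallel gripper is mounted at the origin on the work surface. World frame = base frame: x ahead of the robot, y to its left, z up, the work surface at z = 0. Lengths are in mm, angles in rad, forces in N, time in s.
With the tool pointing down it reaches from about 275 to 1000 mm from the base axis. Payload 8.4 kg.
Tool frame: the origin (TCP) lies at the centre of the arm's flange, where the gripper is bolted on; the fingertips stand 173 mm ahead of it and the grasp point (between the pads) lies 155 mm ahead of it; z points along the fingers, y is the direction in which the jaws open and shut (so a half turn about z gives the same grasp; the last joint's range is limited). The gripper opens to 85 mm and grips with 20 to 120 N. Pads are 22 mm wide; open, the fingers measure 114 mm over their backs; the gripper's body (76 mm by 85 mm) begins 54 mm behind the grasp point. The pads swing forward as they close: fully open they stand 13 mm farther back than shut.
Start: joints at [-1.105, 0.353, 1.633, -0, 1.155, -0.002], TCP at [281.827, -557.856, 404.681] pointing down, gripper open.
Joint ranges: [-2.63, 2.63], [-0.92, 2.1], [0.06, 2.66], [-1.3, 4.44], [0, 2.69], [-3.02, 3.02]. Speed limits (rad/s): [2.22, 2.22, 2.79, 3.14, 3.14, 3.14].

### API

Orientations are given as [roll, pitch, yaw] about the fixed x, y, z axes, in that order (R = Rz(yaw) Ry(pitch) Rx(roll)).
In Python, from rig import sense, grab_frame, camera_model, sign_off gives the robot as it stands. The module is installed in compiled form; this text tells all that it offers.
- The arm moves only by the tool step_arm, never from a script. Its argument "commands" is a list of rows, each a list of 3 entries, a list of its own where there are three numbers: the shift along the tool's x, y, z in mm, then the turn about the tool's z in rad, then the opening, from 0 (shut) to 1 (fully open). A call has 1 to 20 rows; each row shifts and turns the pose as measured when the row begins, along the tool's axes as they then stand; what a row does not reach is not made up. A row lasts 1/8 s, in which the tool goes at most 62.5 mm and 10.7 degrees, less where a joint would pass 70% of its speed; a pose out of reach is approached as far as the arm can. A call with a gripper value outside its range is refused whole. The fingers move at their own pace and stop on an object; "force" is the grip in N (left out, the last holds). Time passes only in rows, so rows that do not move let the fingers close. It gives the time, the measured TCP pose, the force and the opening at its end, in the units of the state.
- sense(): the state, without advancing time (a new reading comes with each control period).
- grab_frame(name): name is "side" or "top"; returns the picture (400x640x3 uint8, blue, green, red); there is no depth.
- camera_model(name): a dict with "fx", "fy", "cx", "cy" (pixels), "dist" ([k1, k2, p1, p2, k3] as OpenCV has them; the pictures are not rectified), "R" (3x3) and "t" (3): a world point X has camera coordinates R X + t. Camera axes: x right, y down, z forward; pixel columns grow to the right and rows downward; lengths in mm; the calibration is good to about 2 mm. A picture is of the moment at which its call begins. camera_model takes no time and is no camera call.
- sign_off(): hands the job in, once; it reports no verdict.
The state is a dict: "clock": time; "qpos": joint angles; "qvel": joint speeds; "joint_efforts": joint torques, N m; "eef_pos": TCP position; "tcp_rot": TCP orientation; "contact_force": force on the tool from outside, world axes, zero at the start; "wrist_torque": the same for the moment, N m; "opening": opening from 0.0 (shut) to 1.0 (fully open).
Only numpy, scipy, OpenCV 4.12 (cv2) and the standard library are available. Lean on these libraries where they do the work, as an engineer would, in place of code of your own. Each camera call takes 0.05 s, during which the arm holds its last target. There are 200 camera calls.

## Working session

There is one attempt and no reset: what is moved stays moved. The work goes in short steps, Python scripts to look and compute and a tool call to move; the robot and the scene stay as the last step left them, time stands still between calls to the robot, and variables do not carry over. Pictures are saved under pics/ and viewed, about 8 in all and at most 12, crops included, and the job is handed in when it is done.

Besides the shell and the picture viewer there is one more tool, called after "Request:" as a command line: name --argument value ..., lists and objects as JSON in quotes. step_arm: Moves the arm, as the interface text tells. Its arguments: {"type":"object","properties":{"commands":{"type":"array","items":{"type":"array"}},"force":{"type":"number"}},"required":["commands"]}

```bash
mkdir -p pics; python3 - <<'E'
from rig import *
import cv2
print(sense())
for n in("side","top"):
    print(n,camera_model(n)); f=grab_frame(n); cv2.imwrite(f"pics/{n}0.png",f)
E
```

```text
{'clock': 0.0, 'qpos': array([-1.10539605e+00,  3.53676310e-01,  1.63410023e+00, -4.36888810e-06,
        1.15519533e+00, -2.40963211e-03]), 'qvel': array([ 0.0005898 , -0.00094012,  0.00262296,  0.00106284, -0.00052443,
        0.00047689]), 'joint_efforts': array([ 1.03979779e-03, -6.05249262e+01, -3.42070019e+01, -9.17054354e-05,
        9.27429210e-03, -3.37292168e-07]), 'eef_pos': array([ 281.72950253, -557.65785466,  403.9584295 ]), 'tcp_rot': array([-3.14021343e+00,  6.71136357e-07,  4.67811674e-01]), 'contact_force': array([ 0.0893745 , -0.15456281, -0.10950903]), 'wrist_torque': array([-0.00478652, -0.02057763,  0.02782086]), 'opening': 1.0023489547275175}
side {'fx': 370.76577763439394, 'fy': 370.76577763439394, 'cx': 317.02174736011995, 'cy': 199.50956866411738, 'dist': array([0.00330151, 0.        , 0.        , 0.        , 0.        ]), 'R': array([[-0.99938091, -0.03228552,  0.01398036],
       [-0.03094438,  0.61754173, -0.78592917],
       [ 0.01674068, -0.78587522, -0.61815847]]), 't': array([ 506.61324613,   24.12664918, 1250.74296425])}
top {'fx': 406.7533327348085, 'fy': 406.7533327348085, 'cx': 323.73691411909346, 'cy': 198.42052576004227, 'dist': array([0.00806314, 0.        , 0.        , 0.        , 0.        ]), 'R': array([[-0.10592981, -0.99435588, -0.00593852],
       [-0.97238523,  0.10483453, -0.20851062],
       [ 0.20795632, -0.01631296, -0.97800207]]), 't': array([ 155.18082795,  518.23208477, 1057.25092175])}
```

View pics/top0.png

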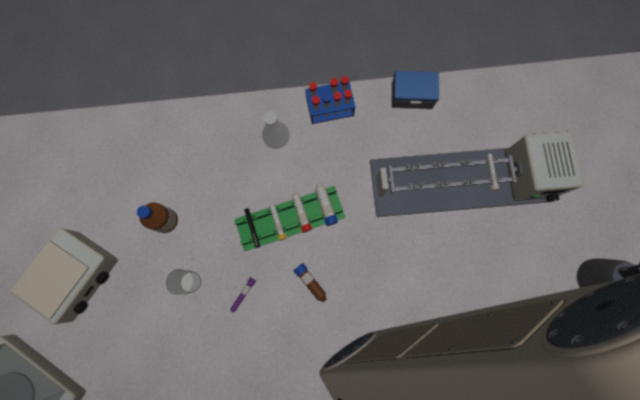

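View pics/side0.png

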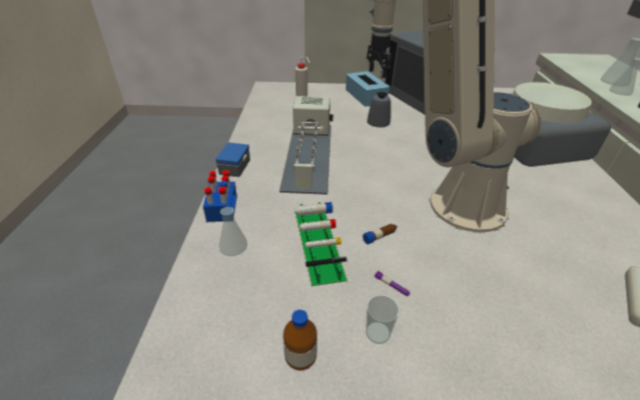

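The top view shows the cradle at about (290,218). In it are the marker (252,228), yellow (279,222), red (302,213) and blue-capped (326,205) tubes. The rotator is at about (460,180), with the drive unit on the right (-y). The look-alikes lie loose on the bench: brown at (310,282) and purple at (243,295). I'll enlarge to confirm.

```bash
cat > h.py <<'E'
import numpy as np, cv2
from rig import *
def ray(n,px):
    c=camera_model(n);K=np.array([[c['fx'],0,c['cx']],[0,c['fy'],c['cy']],[0,0,1]])
    u=cv2.undistortPoints(np.array(px,float).reshape(-1,1,2),K,np.array(c['dist'])).reshape(-1,2)
    R=np.array(c['R']);d=np.c_[u,np.ones(len(u))]@R
    return -R.T@np.array(c['t']),d
def plane(n,px,z):
    o,d=ray(n,px);return o+d*((z-o[2])/d[:,2])[:,None]
def proj(n,X):
    c=camera_model(n);K=np.array([[c['fx'],0,c['cx']],[0,c['fy'],c['cy']],[0,0,1]])
    return cv2.projectPoints(np.array(X,float).reshape(-1,1,3),cv2.Rodrigues(np.array(c['R']))[0],np.array(c['t']),K,np.array(c['dist']))[0].reshape(-1,2)
def comps(m,amin=8):
    n,l,s,c=cv2.connectedComponentsWithStats(m.astype(np.uint8))
    return [(c[i].round(1).tolist(),int(s[i,4]),l==i) for i in range(1,n) if s[i,4]>=amin]
E
python3 - <<'E'
from h import *
f=cv2.imread('pics/top0.png')
a=cv2.resize(f[180:255,228:353],None,fx=6.4,fy=6.4,interpolation=cv2.INTER_CUBIC)[:480]
b=cv2.resize(f[125:220,365:590],None,fx=3.5,fy=3.5,interpolation=cv2.INTER_CUBIC)
cv2.imwrite('pics/cA.png',a);cv2.imwrite('pics/cB.png',b)
hsv=cv2.cvtColor(f,cv2.COLOR_BGR2HSV);H,S,V=cv2.split(hsv)
g=(H>45)&(H<80)&(S>120)
g=g.copy();m=np.zeros_like(g);hull=cv2.convexHull(np.argwhere(g)[:,::-1].astype(np.int32));mm=m.astype(np.uint8);cv2.fillPoly(mm,[hull],1)
print('green rect',cv2.minAreaRect(hull))
k=np.zeros_like(mm);k[170:260,225:355]=1
for nm,q in dict(blue=(H>105)&(H<130)&(S>130),red=((H<6)|(H>174))&(S>130),yel=(H>15)&(H<32)&(S>110),white=(S<60)&(V>170)&(mm>0)).items():
    for c,s,_ in comps(q&(k>0)): print(nm,c,s)
E
```

```text
green rect ((384.4242248535156, 200.8776397705078), (44.90451431274414, 299.9660949707031), 79.64300537109375)
blue [330.5, 219.8] 81
red [305.7, 227.4] 53
yel [281.5, 236.4] 37
```

View pics/cA.png

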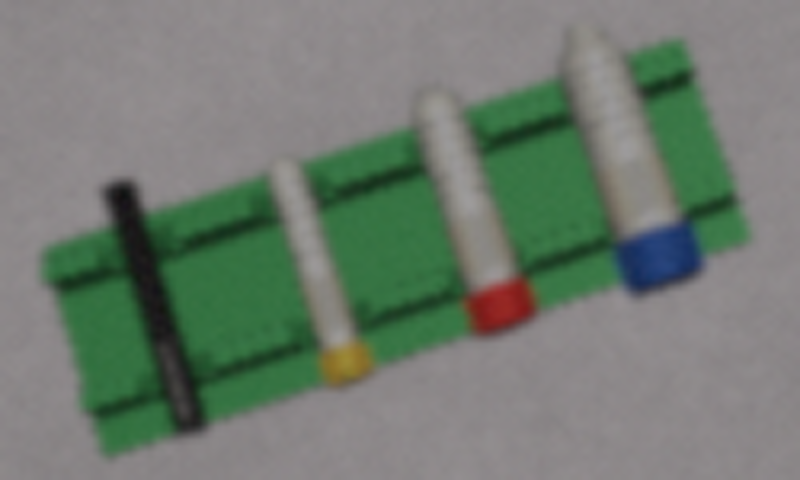

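View pics/cB.png

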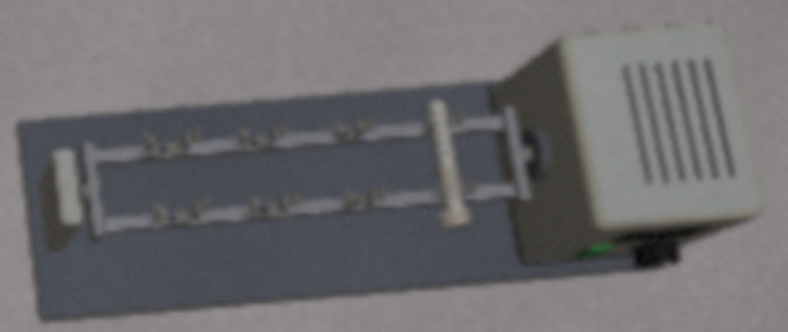

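The crop confirms it. In the cradle, from left to right, are the black marker, the yellow-capped small tube, the red-capped medium and the blue-capped large. All three tubes are off-white with caps on the robot's side. The rotator crop shows three empty clip pairs and the white-capped tube near the drive unit. Next I'll measure.

```bash
python3 - <<'E'
from h import *
np.set_printoptions(suppress=True,precision=1)
for n in('side','top'):
    print(n,'cam',ray(n,[[0,0]])[0])
f=cv2.imread('pics/top0.png')
H,S,V=cv2.split(cv2.cvtColor(f,cv2.COLOR_BGR2HSV))
k=np.zeros(H.shape,bool);k[170:260,225:355]=1
g=(H>45)&(H<80)&(S>100)&k
hull=cv2.convexHull(np.argwhere(g)[:,::-1].astype(np.int32)).reshape(-1,2)
W=plane('top',hull,4)[:,:2].astype(np.float32);print('cradle rect world',cv2.minAreaRect(W))
tips={'L':(585,28),'M':(437,95),'S':(285,160)}
for nm,q,z,d in(('L',(H>105)&(H<130)&(S>130),49,51),('M',((H<6)|(H>174))&(S>130),44,49),('S',(H>15)&(H<32)&(S>110),39,47.5)):
    c,s,_=max(comps(q&k),key=lambda t:t[1]); P=plane('top',[c],z)[0]
    T=plane('top',[[tips[nm][0]/6.4+228-.5,tips[nm][1]/6.4+180-.5]],z)[0]
    print(nm,c,'cap',P,'tip',T,'len',np.linalg.norm(T-P),'ang',np.degrees(np.arctan2(T[1]-P[1],T[0]-P[0])))
# side caps
s=cv2.imread('pics/side0.png');H,S,V=cv2.split(cv2.cvtColor(s,cv2.COLOR_BGR2HSV));k=np.zeros(H.shape,bool);k[195:290,295:350]=1
for nm,q,z in(('L',(H>105)&(H<130)&(S>130),49),('M',((H<6)|(H>174))&(S>130),44),('S',(H>15)&(H<32)&(S>110),39)):
    c,a,_=max(comps(q&k,4),key=lambda t:t[1]);print('side',nm,c,a,plane('side',[c],z)[0])
# rotator: crop points
def C(p): return np.array(p,float)/3.5+[365,125]-.5
print('plate',plane('top',C([(18,122),(40,320),(680,262),(495,84)]),12))
print('rail U',plane('top',C([(110,155),(222,145),(310,137),(400,129)]),83))
print('rail L',plane('top',C([(110,222),(225,211),(320,205),(410,196)]),83))
print('loaded cap,tip',plane('top',C([(455,217),(437,102)]),96.5))
for nm,z,p in(('L',122,[(150,145),(193,137),(158,213),(195,210)]),('M',115,[(245,140),(283,133),(257,208),(287,205)]),('S',109,[(338,132),(370,126),(348,201),(377,198)])):
    Q=plane('top',C(p),z);print(nm,Q.mean(0),np.diff(Q,axis=0)[[0,2]],(Q[0]+Q[1]-Q[2]-Q[3])/2)
E
```

```text
side cam [486.1 984.4 785. ]
top cam [ 300.5  117.2 1143. ]
cradle rect world ((497.1477966308594, 201.23805236816406), (93.45343780517578, 298.3056335449219), 12.752565383911133)
L [330.5, 219.8] cap [472.  87.  49.] tip [575.5 107.9  49. ] len 105.59335449774024 ang 11.433672604187029
M [305.7, 227.4] cap [459.2 156.2  44. ] tip [554.  174.6  44. ] len 96.48364899793049 ang 10.99544203946741
S [281.5, 236.4] cap [442.4 224.3  39. ] tip [533.5 242.9  39. ] len 92.90855624485515 ang 11.55471261735754
side L [328.7, 207.2] 47 [468.3  85.7  49. ]
side M [332.8, 223.1] 40 [455.3 154.1  44. ]
side S [338.1, 240.8] 31 [440.  223.5  39. ]
plate [[ 641.9  -46.3   12. ]
 [ 475.1  -42.4   12. ]
 [ 467.1 -561.4   12. ]
 [ 631.7 -443.8   12. ]]
rail U [[ 586.4 -103.1   83. ]
 [ 585.  -190.2   83. ]
 [ 584.1 -258.7   83. ]
 [ 582.9 -328.7   83. ]]
rail L [[ 533.7  -95.6   83. ]
 [ 532.9 -184.1   83. ]
 [ 529.7 -257.    83. ]
 [ 529.4 -326.4   83. ]]
loaded cap,tip [[ 506.7 -351.3   96.5]
 [ 597.5 -355.1   96.5]]
L [ 554.7 -139.8  122. ] [[  2.7 -32.7   0. ]
 [ -0.7 -27.4  -0. ]] [53.9 -4.5  0. ]
M [ 552.5 -211.7  115. ] [[  2.3 -29.2   0. ]
 [ -0.1 -22.5   0. ]] [54.1 -3.   0. ]
S [ 552.3 -281.7  109. ] [[  2.1 -24.8   0. ]
 [ -0.  -21.9   0. ]] [54.8 -3.5  0. ]
```

Request:
step_arm --commands '[[[0, 0, 0], 0.12, 0.65], [[0, 0, 0], 0.12, 0.65], [[27, -42, 0], 0, 0.65], [[27, -42, 0], 0, 0.65], [[27, -42, 0], 0, 0.65], [[27, -42, 0], 0, 0.65], [[27, -42, 0], 0, 0.65], [[27, -42, 0], 0, 0.65], [[27, -42, 0], 0, 0.65], [[27, -42, 0], 0, 0.65], [[27, -42, 0], 0, 0.65], [[27, -42, 0], 0, 0.65], [[27, -42, 0], 0, 0.65], [[27, -42, 0], 0, 0.65], [[27, -42, 0], 0, 0.65], [[27, -42, 0], 0, 0.65]]' --force 60

```text
clock: 2.1
eef_pos: [527.6, 117.0, 402.1]
tcp_rot: [-3.137, 0.002, 0.214]
contact_force: [1.1, 0.3, 0.2]
opening: 0.648
```

```bash
cat >> h.py <<'E'
def go(x,y,z,yaw):
    s=sense();p=np.array(s['eef_pos']);w=s['tcp_rot'][2];d=np.array([x,y,z])-p
    c,n=np.cos(yaw),np.sin(yaw)
    print('t',round(s['clock'],2),'p',p.round(1),'rot',np.round(s['tcp_rot'],3),'open',round(s['opening'],3),'F',s['contact_force'].round(1))
    print('turn %.3f; then tool shift x %.1f y %.1f z %.1f'%(w-yaw,d[0]*c+d[1]*n,d[0]*n-d[1]*c,-d[2]))
E
python3 - <<'E'
from h import *
s=cv2.imread('pics/side0.png');cv2.imwrite('pics/cS.png',cv2.resize(s[85:195,270:340],None,fx=5,fy=5,interpolation=cv2.INTER_CUBIC))
t=cv2.imread('pics/top0.png');V=t.min(2)[145:195,480:505];print(V[8:46:3])
go(520.7,98,300,.227)
E
```

```text
[[ 70  74  74  72  75  73  73  82  93 103 101  91  78  74  75  75  74  74
   73  73  75  75  73  71  61]
 [ 71  72  72  74  75  71  74  89 110 132 140 130 110  84  77  78  79  78
   75  74  72  74  72  74  67]
 [ 80  83  83  82  82  80  78  86  99 119 136 137 114  95  90  83  85  98
  105 110 111 110 111 111 111]
 [111 116 117 116 111 100  84  75  77 105 129 139 131 120 110 101  95  91
   87  79  76  75  77  74  77]
 [ 70  71  71  72  71  71  71  71  76  92 116 135 136 116  89  76  74  75
   72  74  74  74  75  73  74]
 [ 73  73  76  72  72  73  73  72  70  84 105 124 130 130 112  86  73  71
   73  73  73  74  72  73  74]
 [ 71  73  72  72  72  73  71  74  75  75  92 117 141 142 124  95  76  73
   72  71  74  71  70  71  75]
 [ 70  75  73  72  74  73  71  71  73  70  80  96 114 125 122 106  83  73
   73  73  72  75  71  72  72]
 [ 74  71  75  73  75  73  74  74  73  76  81  88 105 120 125 117  99  86
   80  79  83  86  86  87  90]
 [107 109 107 107 108 109 111 108 102  95  88  80  97 114 126 123 107  91
   93  96 106 114 116 114 113]
 [102  95  88  84  79  76  74  76  74  73  72  74  88 113 135 141 129 104
   82  71  70  69  71  71  71]
 [ 74  74  73  74  73  74  73  70  72  76  88  97 105 111 121 130 129 120
  107  93  77  72  72  71  74]
 [ 75  75  74  74  74  72  73  70  73  73  75  86  89  88  88  89  83  81
   79  75  73  71  71  73  72]]
t 2.1 p [527.6 117.  402.1] rot [-3.137e+00  2.000e-03  2.140e-01] open 0.648 F [1.1 0.3 0.2]
turn -0.013; then tool shift x -11.0 y 16.9 z 102.1
```

View pics/cS.png

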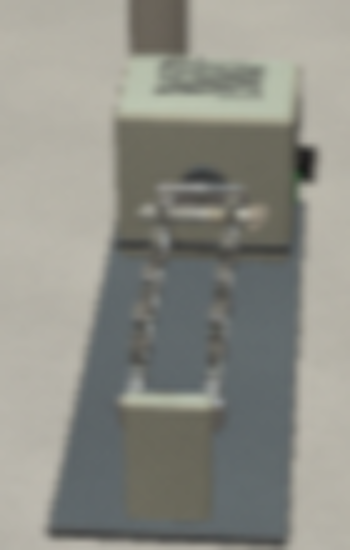

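Side crop: the rails run from (135,385) to (215,385) at the post and up to (160,210) and (235,210). The white-capped tube lies across them at crop row 212. I'll cross-check x from this view.

```bash
python3 - <<'E'
from h import *
def C(p): return np.array(p,float)/5+[270,85]-.5
print(plane('side',C([(140,345),(215,345),(150,275),(225,275),(145,211),(262,215)]),105).round(1))
E
```

```text
[[ 581.6 -138.4  105. ]
 [ 528.9 -141.3  105. ]
 [ 581.5 -238.8  105. ]
 [ 525.6 -242.   105. ]
 [ 592.6 -341.2  105. ]
 [ 500.1 -339.9  105. ]]
```

Request:
step_arm --commands '[[[-11, 17, 40], -0.013, 0.65], [[0, 0, 40], 0, 0.65], [[0, 0, 22], 0, 0.65], [[0, 0, 0], 0, 0.65]]'

```text
clock: 2.6
eef_pos: [521.0, 102.5, 296.9]
tcp_rot: [-3.137, 0.001, 0.234]
contact_force: [-0.5, 0.3, 0.8]
opening: 0.653
```

```bash
python3 - <<'E'
from h import *
go(520.7,98,201,.227)
E
```

```text
t 2.6 p [521.  102.5 296.9] rot [-3.137e+00  1.000e-03  2.340e-01] open 0.653 F [-0.5  0.3  0.8]
turn 0.007; then tool shift x -1.3 y 4.4 z 95.9
```

Request:
step_arm --commands '[[[-1, 4.5, 35], 0.007, 0.65], [[0, 0, 35], 0, 0.65], [[0, 0, 25], 0, 0.65], [[0, 0, 0], 0, 0.65]]'

```text
clock: 3.1
eef_pos: [523.5, 98.5, 203.9]
tcp_rot: [-3.137, -0.005, 0.226]
contact_force: [0.2, 0.6, 0.3]
opening: 0.647
```

```bash
python3 - <<'E'
from h import *
go(520.7,98,201,.227)
cv2.imwrite('pics/g1.png',cv2.resize(np.hstack([grab_frame('top')[150:290,230:400],grab_frame('side')[140:280,270:440]]),None,fx=2.3,fy=2.3,interpolation=cv2.INTER_CUBIC))
E
```

```text
t 3.1 p [523.5  98.5 203.9] rot [-3.137 -0.005  0.226] open 0.647 F [0.2 0.6 0.3]
turn -0.001; then tool shift x -2.8 y -0.1 z 2.9
```

View pics/g1.png

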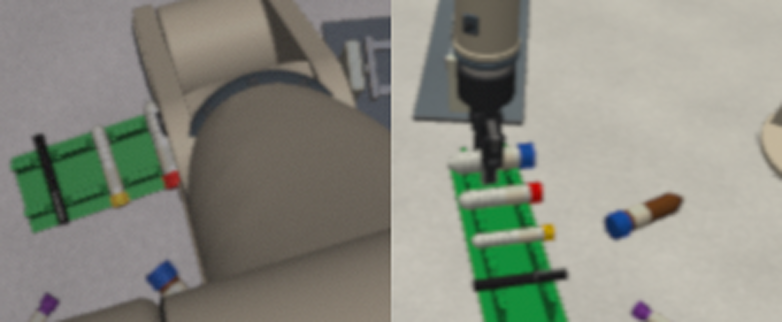

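The right (side) half shows the fingers astride the large tube at about (488,155), clear of the red-capped tube. The top view is hidden by the arm. Closing the gripper.

Request:
step_arm --commands '[[[-2.5, 0, 3], 0, 0.65], [[0, 0, 0], 0, 0.0], [[0, 0, 0], 0, 0.0], [[0, 0, 0], 0, 0.0], [[0, 0, 0], 0, 0.0], [[0, 0, 0], 0, 0.0]]' --force 60

```text
clock: 3.95
eef_pos: [523.5, 97.9, 206.5]
tcp_rot: [-3.138, -0.015, 0.227]
contact_force: [-0.1, 0.1, -0.6]
opening: 0.33
```

```bash
python3 - <<'E'
from h import *
go(557,-143,330,-.019)
E
```

```text
t 3.95 p [523.5  97.9 206.5] rot [-3.138 -0.015  0.227] open 0.33 F [-0.1  0.1 -0.6]
turn 0.246; then tool shift x 38.1 y 240.2 z -123.5
```

Request:
step_arm --commands '[[[0, 0, -30], 0, 0], [[0, 0, -40], 0, 0], [[0, 0, -40], 0, 0], [[0, 0, -20], 0.06, 0], [[0, 0, 0], 0.12, 0], [[0, 0, 0], 0.06, 0], [[6, 40, 0], 0, 0], [[6, 40, 0], 0, 0], [[6, 40, 0], 0, 0], [[6, 40, 0], 0, 0], [[6, 40, 0], 0, 0], [[5, 30, 0], 0, 0], [[0, 0, 0], 0, 0], [[0, 0, 0], 0, 0]]'

```text
clock: 5.7
eef_pos: [551.9, -138.4, 338.1]
tcp_rot: [-3.133, -0.011, -0.019]
contact_force: [0.7, 0.1, -1.2]
opening: 0.331
```

```bash
python3 - <<'E'
from h import *
go(557,-143,290,-.019)
cv2.imwrite('pics/g2.png',cv2.resize(np.hstack([grab_frame('top')[110:230,360:530],grab_frame('side')[80:200,240:410]]),None,fx=2.3,fy=2.3,interpolation=cv2.INTER_CUBIC))
E
```

```text
t 5.7 p [ 551.9 -138.4  338.1] rot [-3.133 -0.011 -0.019] open 0.331 F [ 0.7  0.1 -1.2]
turn 0.000; then tool shift x 5.2 y 4.5 z 48.1
```

View pics/g2.png

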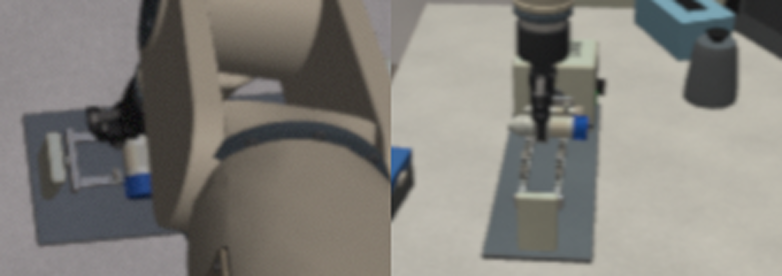

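The large tube is held, blue cap on the robot's side: cap at about (138,185) in the left half, tube at (545,127) in the right. Next I move down to just above the jaws and measure the cap.

Request:
step_arm --commands '[[[5, 4.5, 25], 0, 0], [[0, 0, 18], 0, 0], [[0, 0, 0], 0, 0], [[0, 0, 0], 0, 0]]'

```text
clock: 6.3
eef_pos: [557.5, -139.3, 294.9]
tcp_rot: [-3.133, -0.011, -0.014]
contact_force: [-0.5, -0.3, -0.4]
opening: 0.334
```

```bash
cat >> h.py <<'E'
RNG={'L':lambda H:(H>105)&(H<130),'M':lambda H:(H<6)|(H>174),'S':lambda H:(H>15)&(H<32)}
def cap(k,guess,r=14):
    o=[];D=[]
    for n in('top','side'):
        f=grab_frame(n);H,S,V=cv2.split(cv2.cvtColor(f,cv2.COLOR_BGR2HSV));m=np.zeros(H.shape,bool)
        u=proj(n,[guess])[0].astype(int);m[u[1]-r:u[1]+r,u[0]-r:u[0]+r]=1
        C=comps(RNG[k](H)&(S>115)&m,4)
        if not C: print(n,'no cap');continue
        c,a,_=max(C,key=lambda t:t[1]);oo,d=ray(n,[c]);o.append(oo);D.append(d[0]/np.linalg.norm(d[0]))
        print(n,c,'px area',a,'expected',u,'at z:',plane(n,[c],guess[2])[0].round(1))
    if len(o)==2:
        A=np.c_[D[0],-D[1]];s=np.linalg.lstsq(A,o[1]-o[0],rcond=None)[0]
        p,q=o[0]+s[0]*D[0],o[1]+s[1]*D[1];print('tri',((p+q)/2).round(1),'gap',np.linalg.norm(p-q).round(1))
E
python3 - <<'E'
from h import *
go(557,-143,262,-.019)
p=sense()['eef_pos'];cap('L',[p[0]-51,p[1]+1,p[2]-157])
E
```

```text
t 6.3 p [ 557.5 -139.3  294.9] rot [-3.133 -0.011 -0.014] open 0.334 F [-0.5 -0.3 -0.4]
turn 0.005; then tool shift x -0.5 y 3.7 z 32.9
top [415.9, 192.5] px area 93 expected [417 191] at z: [ 504.4 -133.   137.9]
side [320.2, 145.9] px area 55 expected [318 145] at z: [ 502.3 -138.8  137.9]
tri [ 502.9 -131.8  142.1] gap 1.4
```

```bash
python3 - <<'E'
from h import *
z=lambda i:cv2.resize(i,None,fx=9,fy=9,interpolation=cv2.INTER_CUBIC)
t0=cv2.imread('pics/top0.png')[155:200,385:428];t1=grab_frame('top')[165:210,385:428]
a=np.hstack([z(t0),z(t1)])
a=cv2.convertScaleAbs(a,alpha=1.4)
for i in range(0,43,5): cv2.putText(a,str(385+i),(i*9,10),0,.35,(0,255,255),1);cv2.line(a,(i*9+4,12),(i*9+4,16),(0,255,255),1)
for i in range(0,45,5): cv2.putText(a,str(155+i),(0,i*9+8),0,.35,(0,255,255),1)
cv2.imwrite('pics/z1.png',a)
E
```

```text
(no output)
```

View pics/z1.png

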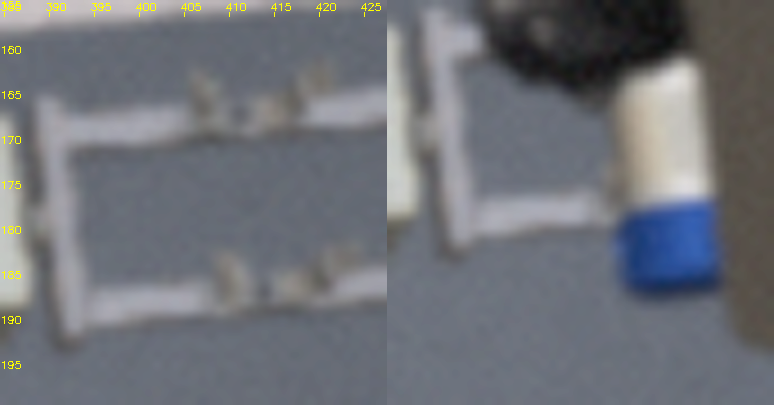

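Left: the clip's jaw tops are at about (407,162)/(420,162) and (410,183)/(423,182), its bases at (411,167) and (414,187). Right: the blue cap is fully visible at (416,192), roughly over the lower clip. I'll project both.

```bash
python3 - <<'E'
from h import *
C=lambda p:np.array(p,float)/9+[385,155]-.5
print('base',plane('top',C([(240,115),(265,290)]),88).round(1))
print('tops',plane('top',C([(200,70),(320,68),(228,255),(345,248)]),126).round(1))
# tube axis on body: centre col at body (right picture rows offset 10)
C2=lambda p:(np.array(p,float)-[387,0])/9+[385,165]-.5
print('tube body,cap end',plane('top',C2([(657,65),(664,130),(669,205),(671,290)]),138).round(1))
E
```

```text
base [[ 584.8 -143.4   88. ]
 [ 530.7 -142.7   88. ]]
tops [[ 589.2 -124.6  126. ]
 [ 586.1 -159.1  126. ]
 [ 533.8 -124.4  126. ]
 [ 532.2 -157.9  126. ]]
tube body,cap end [[ 558.7 -137.7  138. ]
 [ 539.6 -136.8  138. ]
 [ 517.9 -134.9  138. ]
 [ 493.6 -131.7  138. ]]
```

Request:
step_arm --commands '[[[3, 6.5, 0], 0.005, 0], [[0, 0, 0], 0, 0], [[0, 0, 5], 0, 0], [[0, 0, 5], 0, 0]]'

```text
clock: 6.95
eef_pos: [561.3, -146.8, 286.1]
tcp_rot: [-3.133, -0.015, -0.021]
contact_force: [-0.2, 5.8, 11.3]
opening: 0.331
```

```bash
python3 - <<'E'
from h import *
go(560.5,-145.8,262.5,-.019)
E
```

```text
t 6.95 p [ 561.3 -146.8  286.1] rot [-3.133 -0.015 -0.021] open 0.331 F [-0.2  5.8 11.3]
turn -0.002; then tool shift x -0.8 y -1.0 z 23.6
```

Contact at z=286 with Fy=+5.8 N, so I am a little too far towards -y. I'll ease +y by about 3 mm and try again.

Request:
step_arm --commands '[[[0, -2, -3], 0, 0], [[0, -1, 0], 0, 0], [[0, 0, 4], 0, 0]]'

```text
clock: 7.32
eef_pos: [561.2, -143.5, 284.7]
tcp_rot: [-3.133, -0.014, -0.02]
contact_force: [0.6, 0.1, -0.3]
opening: 0.334
```

```bash
python3 - <<'E'
from h import *
go(560.5,-143,262.5,-.019)
E
```

```text
t 7.33 p [ 561.2 -143.5  284.7] rot [-3.133 -0.014 -0.02 ] open 0.334 F [ 0.6  0.1 -0.3]
turn -0.001; then tool shift x -0.7 y -0.5 z 22.2
```

Free now. I'll press down in steps.

Request:
step_arm --commands '[[[0, 0, 5], 0, 0], [[0, 0, 5], 0, 0]]'

```text
clock: 7.58
eef_pos: [562.7, -143.9, 276.5]
tcp_rot: [-3.135, -0.019, -0.02]
contact_force: [-0.5, 0.9, 10.5]
opening: 0.329
```

Request:
step_arm --commands '[[[0, 0, 6], 0, 0], [[0, 0, 6], 0, 0]]'

```text
clock: 7.82
eef_pos: [563.6, -143.9, 264.9]
tcp_rot: [-3.135, -0.021, -0.02]
contact_force: [-0.4, 0.6, -2.3]
opening: 0.333
```

Request:
step_arm --commands '[[[0, 0, 3], 0, 0], [[0, 0, 3], 0, 0]]'

```text
clock: 8.07
eef_pos: [563.6, -143.8, 260.6]
tcp_rot: [-3.135, -0.02, -0.02]
contact_force: [-19.3, 4.9, 60.6]
opening: 0.329
```

Request:
step_arm --commands '[[[0, 0, 3], 0, 0], [[0, 0, 0], 0, 0]]'

```text
clock: 8.32
eef_pos: [563.6, -143.8, 261.8]
tcp_rot: [-3.135, -0.02, -0.02]
contact_force: [0.5, 1.2, -1.2]
opening: 0.33
```

Bottomed out at z≈261 with a firm stop, so it is home. Releasing.

Request:
step_arm --commands '[[[0, 0, 0], 0, 0.5], [[0, 0, 0], 0, 0.6], [[0, 0, 0], 0, 0.6], [[0, 0, -25], 0, 0.6], [[0, 0, -35], 0, 0.6], [[0, 0, -35], 0, 0.6], [[-10, -40, 0], 0, 0.6], [[-10, -40, 0], 0, 0.6], [[-10, -40, 0], 0, 0.6], [[-10, -40, 0], -0.06, 0.6], [[-10, -40, 0], -0.12, 0.6], [[-5, -40, 0], -0.06, 0.6], [[0, 0, 0], 0, 0.6]]'

```text
clock: 9.95
eef_pos: [500.4, 100.8, 356.8]
tcp_rot: [-3.139, -0.019, 0.226]
contact_force: [-0.4, -0.5, 0.6]
opening: 0.597
```

```bash
python3 - <<'E'
from h import *
go(505,166.5,300,.227)
cap('L',[507,-142,105]);cap('M',[458,155.5,44],10)
E
```

```text
t 9.95 p [500.4 100.8 356.8] rot [-3.139 -0.019  0.226] open 0.597 F [-0.4 -0.5  0.6]
turn -0.001; then tool shift x 19.3 y -63.0 z 56.8
top [415.9, 192.0] px area 112 expected [416 193] at z: [ 512.4 -141.4  105. ]
side no cap
top [303.1, 228.4] px area 19 expected [306 227] at z: [457.3 163.5  44. ]
side [332.7, 223.0] px area 44 expected [331 223] at z: [455.6 153.7  44. ]
tri [456.  163.2  52.5] gap 0.1
```

Request:
step_arm --commands '[[[8, -32, 20], 0, 0.55], [[9, -32, 20], 0, 0.55], [[0, 0, 20], 0, 0.55], [[0, 0, 0], 0, 0.55]]'

```text
clock: 10.65
eef_pos: [507.7, 162.3, 296.2]
tcp_rot: [-3.14, -0.021, 0.213]
contact_force: [-1.1, 0.3, 0.7]
opening: 0.548
```

```bash
python3 - <<'E'
from h import *
go(502.8,166.5,200,.227)
E
```

```text
t 10.65 p [507.7 162.3 296.2] rot [-3.14  -0.021  0.213] open 0.548 F [-1.1  0.3  0.7]
turn -0.014; then tool shift x -3.8 y -5.2 z 96.2
```

Request:
step_arm --commands '[[[-4, -5, 35], -0.014, 0.55], [[0, 0, 35], 0, 0.55], [[0, 0, 25], 0, 0.55], [[0, 0, 0], 0, 0.55]]'

```text
clock: 11.15
eef_pos: [508.3, 164.0, 202.5]
tcp_rot: [-3.14, -0.027, 0.221]
contact_force: [0.6, -0.1, 0.5]
opening: 0.551
```

```bash
python3 - <<'E'
from h import *
go(502.8,166.5,200,.227)
E
```

```text
t 11.15 p [508.3 164.  202.5] rot [-3.14  -0.027  0.221] open 0.551 F [ 0.6 -0.1  0.5]
turn -0.006; then tool shift x -4.8 y -3.7 z 2.5
```

Request:
step_arm --commands '[[[-6, -3.5, 2], -0.006, 0.55], [[0, 0, 0], 0, 0.55], [[0, 0, 0], 0, 0.0], [[0, 0, 0], 0, 0.0], [[0, 0, 0], 0, 0.0], [[0, 0, 0], 0, 0.0]]'

```text
clock: 11.9
eef_pos: [503.2, 165.7, 205.0]
tcp_rot: [-3.141, -0.033, 0.226]
contact_force: [-0.1, -0.0, -0.1]
opening: 0.241
```

```bash
python3 - <<'E'
from h import *
go(555,-213,335,-.019)
E
```

```text
t 11.9 p [503.2 165.7 205. ] rot [-3.141 -0.033  0.226] open 0.241 F [-0.1 -0.  -0.1]
turn 0.245; then tool shift x 58.9 y 377.6 z -130.0
```

Request:
step_arm --commands '[[[0, 0, -30], 0, 0], [[0, 0, -40], 0, 0], [[0, 0, -40], 0, 0], [[0, 0, -20], 0.06, 0], [[0, 0, 0], 0.12, 0], [[0, 0, 0], 0.06, 0], [[6, 42, 0], 0, 0], [[6, 42, 0], 0, 0], [[6, 42, 0], 0, 0], [[6, 42, 0], 0, 0], [[6, 42, 0], 0, 0], [[6, 42, 0], 0, 0], [[6, 42, 0], 0, 0], [[6, 42, 0], 0, 0], [[6, 38, 0], 0, 0], [[0, 0, 0], 0, 0], [[0, 0, 0], 0, 0]]'

```text
clock: 14.02
eef_pos: [546.7, -219.6, 336.8]
tcp_rot: [-3.129, -0.034, -0.019]
contact_force: [0.1, 0.2, -0.9]
opening: 0.248
```

```bash
python3 - <<'E'
from h import *
go(553,-213,290,-.019)
p=sense()['eef_pos'];cap('M',[p[0]-45,p[1]+1,p[2]-160])
E
```

```text
t 14.03 p [ 546.7 -219.6  336.8] rot [-3.129 -0.034 -0.019] open 0.248 F [ 0.1  0.2 -0.9]
turn -0.000; then tool shift x 6.1 y -6.7 z 46.8
top [453.5, 186.3] px area 91 expected [454 186] at z: [ 502.1 -216.6  176.8]
side [321.6, 125.4] px area 38 expected [321 125] at z: [ 500.1 -216.2  176.8]
tri [ 501.  -216.3  177. ] gap 2.0
```

Request:
step_arm --commands '[[[4, -4.8, 20], 0, 0], [[0, 0, 20], 0, 0], [[0, 0, 8], 0, 0], [[0, 0, 0], 0, 0]]'

```text
clock: 14.62
eef_pos: [553.0, -209.9, 285.2]
tcp_rot: [-3.129, -0.033, -0.015]
contact_force: [-0.7, -0.7, -0.6]
opening: 0.249
```

```bash
python3 - <<'E'
from h import *
go(551,-214.6,262,-.019)
p=sense()['eef_pos'];cap('M',[p[0]-45,p[1]+1,p[2]-160])
E
```

```text
t 14.62 p [ 553.  -209.9  285.2] rot [-3.129 -0.033 -0.015] open 0.249 F [-0.7 -0.7 -0.6]
turn 0.004; then tool shift x -1.9 y 4.7 z 23.2
top [443.2, 189.2] px area 83 expected [443 189] at z: [ 508.1 -206.9  125.2]
side [319.6, 139.0] px area 37 expected [319 139] at z: [ 506.1 -210.3  125.2]
tri [ 506.8 -205.9  127.9] gap 1.6
```

Request:
step_arm --commands '[[[0, 4.5, -1], 0.004, 0], [[0, 0, 0], 0, 0], [[0, 0, 4], 0, 0], [[0, 0, 4], 0, 0]]'

```text
clock: 15.22
eef_pos: [554.0, -215.5, 280.8]
tcp_rot: [-3.13, -0.038, -0.02]
contact_force: [-0.4, 0.2, -0.4]
opening: 0.248
```

Request:
step_arm --commands '[[[0, -0.5, 4], 0, 0], [[0, 0, 4], 0, 0]]'

```text
clock: 15.48
eef_pos: [555.3, -214.8, 274.1]
tcp_rot: [-3.13, -0.04, -0.02]
contact_force: [-0.5, 0.9, 10.4]
opening: 0.245
```

Request:
step_arm --commands '[[[0, 0, 4], 0, 0], [[0, 0, 4], 0, 0]]'

```text
clock: 15.72
eef_pos: [556.2, -214.6, 266.8]
tcp_rot: [-3.131, -0.043, -0.02]
contact_force: [0.6, 1.7, -0.3]
opening: 0.247
```

Request:
step_arm --commands '[[[0, 0, 3], 0, 0], [[0, 0, 2], 0, 0]]'

```text
clock: 15.98
eef_pos: [556.2, -214.4, 261.0]
tcp_rot: [-3.13, -0.041, -0.02]
contact_force: [-6.1, 2.2, 22.9]
opening: 0.247
```

Request:
step_arm --commands '[[[0, 0, 2], 0, 0], [[0, 0, 2], 0, 0]]'

```text
clock: 16.23
eef_pos: [556.4, -214.5, 260.9]
tcp_rot: [-3.13, -0.041, -0.02]
contact_force: [-10.5, 3.3, 27.5]
opening: 0.245
```

Firm stop at 261. Release and go for the small tube.

Request:
step_arm --commands '[[[0, 0, 0], 0, 0.45], [[0, 0, 0], 0, 0.45], [[0, 0, 0], 0, 0.45], [[0, 0, -25], 0, 0.45], [[0, 0, -35], 0, 0.45], [[0, 0, -35], 0, 0.45], [[-12, -44, 0], 0, 0.45], [[-12, -44, 0], 0, 0.45], [[-12, -44, 0], 0, 0.45], [[-12, -44, 0], 0, 0.45], [[-12, -44, 0], 0, 0.45], [[-12, -44, 0], 0, 0.45], [[-2, -44, 0], 0, 0.45], [[0, -44, 0], -0.06, 0.45], [[0, -44, 0], -0.12, 0.45], [[0, -20, 0], -0.06, 0.45], [[0, 0, 0], 0, 0.45]]'

```text
clock: 18.35
eef_pos: [478.1, 213.7, 357.2]
tcp_rot: [-3.14, -0.041, 0.226]
contact_force: [0.3, -0.1, 0.1]
opening: 0.448
```

```bash
python3 - <<'E'
from h import *
go(482.5,234.7,300,.227)
cap('L',[507,-142,105],9);cap('M',[507,-212,101],9);cap('S',[441.5,224,39],10)
f=grab_frame('top');cv2.imwrite('pics/g3.png',np.hstack([cv2.resize(f[120:220,360:520],None,fx=4,fy=4,interpolation=cv2.INTER_CUBIC)]))
E
```

```text
t 18.35 p [478.1 213.7 357.2] rot [-3.14  -0.041  0.226] open 0.448 F [ 0.3 -0.1  0.1]
turn -0.001; then tool shift x 9.0 y -19.5 z 57.2
top [416.0, 192.1] px area 113 expected [416 193] at z: [ 512.2 -141.6  105. ]
side no cap
top [442.0, 189.2] px area 75 expected [442 191] at z: [ 513.4 -211.5  101. ]
side no cap
top no cap
side [338.1, 240.7] px area 30 expected [337 240] at z: [440.  223.1  39. ]
```

View pics/g3.png

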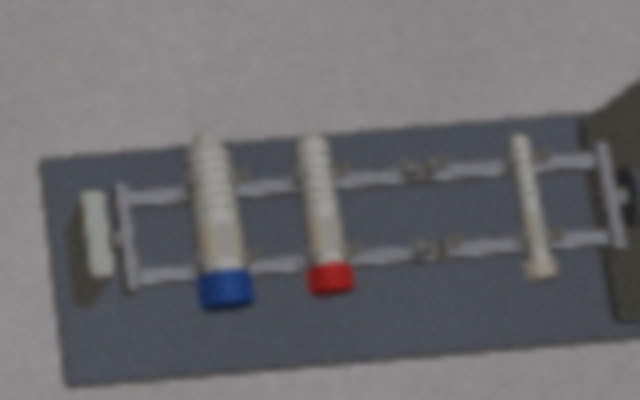

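Both tubes sit in their clips: blue cap at (227,288), red at (330,277), both towards the robot, with the white-capped tube untouched. Now the small tube.

Request:
step_arm --commands '[[[5, -18, 30], 0, 0.45], [[0, 0, 27], 0, 0.45], [[0, 0, 0], 0, 0.45]]'

```text
clock: 19.08
eef_pos: [482.8, 229.8, 300.5]
tcp_rot: [-3.14, -0.044, 0.218]
contact_force: [0.3, 0.3, -0.5]
opening: 0.451
```

```bash
python3 - <<'E'
from h import *
go(481.4,233.2,200,.227)
E
```

```text
t 19.07 p [482.8 229.8 300.5] rot [-3.14  -0.044  0.218] open 0.451 F [ 0.3  0.3 -0.5]
turn -0.009; then tool shift x -0.6 y -3.6 z 100.5
```

Request:
step_arm --commands '[[[-5, -3.5, 35], -0.009, 0.45], [[0, 0, 35], 0, 0.45], [[0, 0, 30], 0, 0.45], [[0, 0, 2], 0, 0.45]]'

```text
clock: 19.58
eef_pos: [484.5, 233.1, 201.1]
tcp_rot: [-3.138, -0.051, 0.224]
contact_force: [0.1, -0.2, 0.7]
opening: 0.45
```

```bash
python3 - <<'E'
from h import *
go(480.4,233.2,195,.227)
E
```

```text
t 19.57 p [484.5 233.1 201.1] rot [-3.138 -0.051  0.224] open 0.45 F [ 0.1 -0.2  0.7]
turn -0.003; then tool shift x -4.0 y -1.0 z 6.1
```

Request:
step_arm --commands '[[[-5, -1, 4], -0.003, 0.45], [[0, 0, 4], 0, 0.45], [[0, 0, 0], 0, 0.0], [[0, 0, 0], 0, 0.0], [[0, 0, 0], 0, 0.0], [[0, 0, 0], 0, 0.0]]'

```text
clock: 20.32
eef_pos: [481.5, 232.3, 197.9]
tcp_rot: [-3.139, -0.057, 0.227]
contact_force: [-0.2, -0.5, 0.2]
opening: 0.166
```

```bash
python3 - <<'E'
from h import *
go(546,-284.5,330,-.019)
E
```

```text
t 20.32 p [481.5 232.3 197.9] rot [-3.139 -0.057  0.227] open 0.166 F [-0.2 -0.5  0.2]
turn 0.246; then tool shift x 74.3 y 515.4 z -132.1
```

Request:
step_arm --commands '[[[0, 0, -30], 0, 0], [[0, 0, -40], 0, 0], [[0, 0, -40], 0, 0], [[0, 0, -25], 0.06, 0], [[0, 0, 0], 0.12, 0], [[0, 0, 0], 0.06, 0], [[6, 44, 0], 0, 0], [[6, 44, 0], 0, 0], [[6, 44, 0], 0, 0], [[6, 44, 0], 0, 0], [[6, 44, 0], 0, 0], [[6, 44, 0], 0, 0], [[6, 44, 0], 0, 0], [[6, 44, 0], 0, 0], [[6, 44, 0], 0, 0], [[6, 44, 0], 0, 0], [[6, 44, 0], 0, 0], [[6, 25, 0], 0, 0], [[0, 0, 0], 0, 0], [[0, 0, 0], 0, 0]]'

```text
clock: 22.82
eef_pos: [539.8, -291.8, 335.2]
tcp_rot: [-3.12, -0.065, -0.016]
contact_force: [-0.0, 0.4, 0.6]
opening: 0.166
```

```bash
python3 - <<'E'
from h import *
go(546,-284.5,290,-.019)
p=sense()['eef_pos'];cap('S',[p[0]-38,p[1]+1,p[2]-159],10)
E
```

```text
t 22.82 p [ 539.8 -291.8  335.2] rot [-3.12  -0.065 -0.016] open 0.166 F [-0.   0.4  0.6]
turn 0.003; then tool shift x 6.0 y -7.4 z 45.2
top [482.6, 183.5] px area 47 expected [483 183] at z: [ 501.5 -288.3  176.2]
side [322.3, 116.4] px area 23 expected [321 116] at z: [ 499.1 -290.   176.2]
tri [ 500.1 -287.5  177.7] gap 2.1
```

Request:
step_arm --commands '[[[4, -4.5, 20], 0.003, 0], [[0, 0, 20], 0, 0], [[0, 0, 14], 0, 0], [[0, 0, 0], 0, 0]]'

```text
clock: 23.42
eef_pos: [548.1, -281.9, 277.6]
tcp_rot: [-3.119, -0.064, -0.016]
contact_force: [0.8, 0.2, 0.8]
opening: 0.164
```

```bash
python3 - <<'E'
from h import *
go(545,-286,257,-.019)
p=sense()['eef_pos'];cap('S',[p[0]-38,p[1]+4,p[2]-159],10)
E
```

```text
t 23.43 p [ 548.1 -281.9  277.6] rot [-3.119 -0.064 -0.016] open 0.164 F [0.8 0.2 0.8]
turn 0.003; then tool shift x -3.0 y 4.2 z 20.6
top [469.5, 186.3] px area 43 expected [469 186] at z: [ 509.8 -277.6  118.6]
side [319.6, 131.6] px area 23 expected [318 131] at z: [ 507.8 -279.6  118.6]
tri [ 508.6 -276.8  120.3] gap 1.7
```

Request:
step_arm --commands '[[[-1, 4.5, -1], 0.003, 0], [[0, 0, 0], 0, 0], [[0, 0, 3], 0, 0], [[0, 0, 3], 0, 0]]'

```text
clock: 24.02
eef_pos: [548.2, -287.8, 275.8]
tcp_rot: [-3.121, -0.069, -0.02]
contact_force: [0.0, 0.2, -1.1]
opening: 0.162
```

Request:
step_arm --commands '[[[-1, -1.5, 3], 0, 0], [[0, 0, 3], 0, 0]]'

```text
clock: 24.28
eef_pos: [547.6, -286.0, 269.3]
tcp_rot: [-3.121, -0.069, -0.02]
contact_force: [0.2, -0.0, 0.8]
opening: 0.164
```

Request:
step_arm --commands '[[[-0.5, 0, 3], 0, 0], [[0, 0, 3], 0, 0]]'

```text
clock: 24.52
eef_pos: [548.4, -286.0, 264.8]
tcp_rot: [-3.122, -0.072, -0.02]
contact_force: [-1.7, 1.4, 9.0]
opening: 0.168
```

Request:
step_arm --commands '[[[0, 0, 4], 0, 0], [[0, 0, 3], 0, 0]]'

```text
clock: 24.78
eef_pos: [549.3, -285.8, 258.5]
tcp_rot: [-3.122, -0.073, -0.02]
contact_force: [-0.1, 0.7, -1.3]
opening: 0.165
```

Request:
step_arm --commands '[[[0, 0, 2], 0, 0], [[0, 0, 2], 0, 0]]'

```text
clock: 25.02
eef_pos: [549.6, -285.7, 254.5]
tcp_rot: [-3.122, -0.073, -0.02]
contact_force: [-8.6, 4.0, 26.6]
opening: 0.167
```

Firm stop again, home. Release and retreat to look.

Request:
step_arm --commands '[[[0, 0, 0], 0, 0.4], [[0, 0, 0], 0, 0.4], [[0, 0, 0], 0, 0.4], [[0, 0, -25], 0, 0.4], [[0, 0, -35], 0, 0.4], [[0, 0, -40], 0, 0.4], [[0, 0, -40], 0, 0.4], [[-20, -44, 0], 0, 0.4], [[-20, -44, 0], 0, 0.4], [[-20, -44, 0], 0, 0.4], [[-20, -44, 0], 0, 0.4], [[-15, -44, 0], 0, 0.4], [[-10, -44, 0], 0, 0.4], [[0, -44, 0], 0, 0.4], [[0, -44, 0], 0, 0.4], [[0, -44, 0], 0, 0.4], [[0, -44, 0], 0, 0.4], [[0, -40, 0], 0, 0.4], [[0, -30, 0], 0, 0.4], [[0, 0, 0], 0, 0.4]]'

```text
clock: 27.52
eef_pos: [440.0, 238.4, 400.7]
tcp_rot: [-3.121, -0.077, -0.022]
contact_force: [-0.5, -0.8, -0.1]
opening: 0.402
```

```bash
python3 - <<'E'
from h import *
go(500,230,400,0)
cap('L',[510,-142,105],9);cap('M',[510,-212,101],9);cap('S',[508,-282,98],9)
a=grab_frame('top')[110:210,370:520];b=grab_frame('side')[85:195,270:340]
z=lambda i,h:cv2.resize(i,(int(i.shape[1]*h/i.shape[0]),h),interpolation=cv2.INTER_CUBIC)
cv2.imwrite('pics/fin.png',cv2.resize(np.hstack([z(a,350),z(b,350)]),None,fx=1,fy=1))
cv2.imwrite('pics/fintop.png',grab_frame('top'))
E
```

```text
t 27.52 p [440.  238.4 400.7] rot [-3.121 -0.077 -0.022] open 0.402 F [-0.5 -0.8 -0.1]
turn -0.022; then tool shift x 60.0 y 8.4 z 0.7
top [416.0, 192.1] px area 112 expected [416 192] at z: [ 512.2 -141.6  105. ]
side [317.6, 153.6] px area 53 expected [317 153] at z: [ 510.9 -141.6  105. ]
tri [ 511.5 -141.4  105.3] gap 1.2
top [442.0, 189.2] px area 75 expected [442 190] at z: [ 513.4 -211.5  101. ]
side [318.0, 144.0] px area 33 expected [318 144] at z: [ 511.7 -216.2  101. ]
tri [ 512.1 -210.3  104.5] gap 1.1
top [468.4, 186.9] px area 40 expected [468 188] at z: [ 512.7 -282.4   98. ]
side [318.7, 136.0] px area 22 expected [319 136] at z: [ 511.  -282.9   98. ]
tri [ 511.7 -282.    98.7] gap 1.6
```

View pics/fin.png

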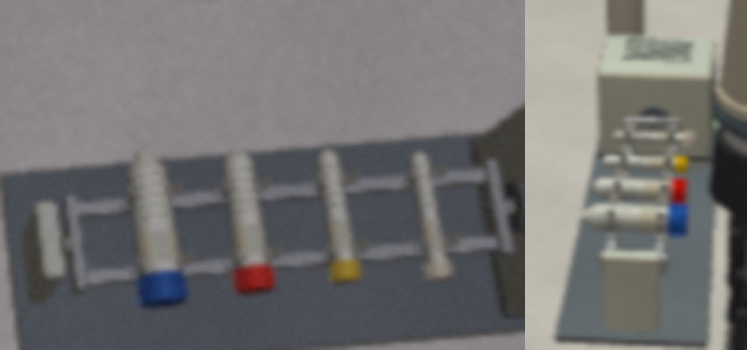

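The last picture shows blue (162,288), red (253,278) and yellow (345,270) caps in order from the post, all towards the robot. The white-capped tube is in place at (432,220). Triangulated cap heights are 105, 104 (partly hidden) and 99 mm against 105, 101.5 and 98. Handing in.

```bash
python3 - <<'E'
from h import *
a,b=cv2.imread('pics/top0.png'),cv2.imread('pics/fintop.png')
for n,i in(('before',a),('after',b)):
    k=i.max(2)<45; m=np.zeros(k.shape,bool);m[205:250,240:265]=1
    print(n,[(c,s) for c,s,_ in comps(k&m)])
print(sign_off())
E
```

```text
before [([251.2, 224.8], 115)]
after [([257.2, 241.7], 16)]
the job is handed in; nothing more can be done
None
```

All three tubes are out of the cradle and clicked into their own clips: large (blue), medium (red), small (yellow) from the bearing post towards the drive unit. Their caps are on the robot's side. I handed in at about 27.7 s with the gripper open and clear of everything.

**Clicking home:** each tube met about 9–11 N going through the jaws, then the force fell away, then it hit a firm stop. The highest wrist force was about 61 N on the large tube, against the 120 N limit.

**Final camera check:**

| Tube | Measured axis height (mm) | Expected (mm) |
|---|---|---|
| Large | 105.3 | 105 |
| Medium | 104.5 | 101.5 |
| Small | 98.7 | 98 |

**Checks that disagreed or were inconclusive:**
- **Medium height:** it reads 3 mm high. I put that down to the blue cap partly hiding the red one in the side view, since the arm's own stop height put it home.
- **Position along the tube:** the tubes sit about 2–5 mm towards +x of the clip centres I estimated. Both clips still hold each straight part.
- **Marker pen:** the last comparison did not confirm it. Only part of it showed in the final top view, probably because the arm was over it. The fingers were kept clear of it and no contact was felt there.
- **Flask, beaker, bottle and look-alikes:** I did not go near these, and I did not re-measure them at the end. The white-capped tube was still in its clips in the final picture.

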